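# Clamp the kitchen rail with a U-bolt

### The arm

A 6-joint arm with a two-finger parallel gripper is mounted at the origin on the work surface. World frame = base frame: x ahead of the robot, y to its left, z up, the work surface at z = 0. Lengths are in m, angles in degrees, forces in N, time in s.
With the tool pointing down it reaches from about 0.25 to 0.725 m from the base axis. Payload 9.7 kg.
Tool frame: the origin (TCP) lies midway between the tips of the shut fingers; the grasp point (between the pads) lies 19 mm behind it; z points along the fingers, y is the line along which they close (so a half turn about z gives the same grasp; the last joint's range is limited). The gripper opens to 85 mm and grips with 20 to 120 N. Pads are 22 mm wide; open, the fingers measure 114 mm over their backs; the gripper's body (76 mm by 85 mm) begins 54 mm behind the grasp point. The pads swing forward as they close: fully open they stand 13 mm farther back than shut.
Start: joints at [68.984, 4.979, 10.078, 95.1, 0, 90], TCP at [0.197, 0.513, 0.231] pointing down, gripper open.
Joint ranges: [-179.16, 179.16], [-48.56, 103.87], [-65.8, 70.77], [-126.05, 130.52], [-82.76, 87.17], [-180, 180]. Speed limits (degrees/s): [127.2, 127.2, 147.25, 180, 180, 180].

### API

Orientations are given as [roll, pitch, yaw] about the fixed x, y, z axes, in that order (R = Rz(yaw) Ry(pitch) Rx(roll)).
In Python, from workcell import * gives the robot as it stands.
- The arm moves only by the tool servo_tool, never from a script. Its argument "moves" is a list of rows, each a list of 4 numbers: the shift along the world's x, y, z in shares of 80 cm (1.0 is 80 cm), then the turn about the world's z in shares of 60 degrees (1.0 is 60 degrees). A call has 1 to 20 rows; each row is the pose to reach, as a shift and turn from the pose commanded when the call began; what a row does not reach only later rows make up. A row lasts 1/12 s, in which the tool goes at most 41.7 mm and 7.16 degrees, less where a joint would pass 70% of its speed; a pose out of reach is approached as far as the arm can. A shift or turn number past 1, either way, is cut back to 1. A call with a gripper value outside its range is refused whole. "claw" is the closure, from 0 (fully open) to 1 (shut), set as the call begins (left out, the last holds). The fingers move at their own pace and stop on an object; "force" is the grip in N (left out, the last holds). Time passes only in rows, so rows that repeat a pose let the fingers close. It gives the time, the measured TCP pose, the force, the opening and the grip force at its end, in the units of the state.
- get_obs(): the state, without advancing time (a new reading comes with each control period).
- camera(name): name is "scene" or "top" or "wrist"; returns the picture (480x640x3 uint8, red, green, blue); there is no depth.
- get_calibration(name): a dict with "fx", "fy", "cx", "cy" (pixels), "k1" (the pictures are not rectified: a ray, as slopes to the right and down, at radius r is drawn at 1 + k1 r^2 times it, then the intrinsics apply), "rvec" (rotation vector, rad) and "tvec" (3), from world to camera coordinates, as OpenCV has them; the wrist camera has in their place "tool_from_camera" (4x4, takes a point from camera to tool coordinates, whose origin is the TCP and whose axes are the flange's). Camera axes: x right, y down, z forward; pixel columns grow to the right and rows downward; lengths in m; the calibration is good to about 2 mm. A picture is of the moment at which its call begins: read the wrist's pose just before it. get_calibration takes no time and is no camera call.
- job_done(): hands the job in; it is judged then, once.
The state is a dict: "time": time; "q": joint angles; "qd": joint speeds; "joint_efforts": joint torques, N m; "ee_pos": TCP position; "tcp_rot": TCP orientation; "wrist_force": force on the tool from outside, world axes, zero at the start; "torque": the same for the moment, N m; "opening": finger opening in m; "grasp_force": force on a finger pad.
Only numpy, scipy, OpenCV 4.12 (cv2) and the standard library are available. Lean on these libraries where they do the work, as an engineer would, in place of code of your own. Each camera call takes 0.05 s, during which the arm holds its last target. There are 200 camera calls.

### The job

Take the narrow U-bolt off its wooden rest, pass it down over the steel rail so that its two legs go through both holes of the bracket at once, and press it fully home until its crossbar sits on the rail, then let go. Feel for the holes and press gently - never push on the bracket with more than 40 N - and leave the wider U-bolt and everything else on the worktop where they are.

Things in the scene. Friction and masses are not known exactly. Their poses are not given: they have to be found in the camera images.
- ubolt: Narrow U-bolt, the one to fit: square steel U, legs down, black grip on top. Origin: middle of the crossbar's underside. x from leg to leg, z up. Two 8 mm round legs at x = +-17 mm, from z = 0 to -51 mm (last 5 mm tapered), 26 mm free between them. Crossbar 42 x 10 x 8 mm. 0.11 to 0.22 kg. Starts straddling its wooden rest, crossbar on its top: lift straight up over 51 mm to clear it.
- ubolt_grip (a point): Middle of the U-bolt's black grip block, 23 mm above its origin. Block 34 mm along x, 16 mm along y, 30 mm tall, its underside 8 mm and its top 38 mm above the origin. Hold it here from above, fingers closing along x or y.
- rest_narrow: Wooden rest of the narrow U-bolt, fixed: foot 80 x 90 x 10 mm and an upright slab 22 mm thick (x), 60 mm long (y), top at z = 72 mm. Origin: centre of the underside. Either rest can stand at left or right.
- bracket: Rail bracket, fixed. Origin: centre of the underside of its dark grey foot plate (110 mm in x, 220 mm in y, on the worktop), z up. A round steel rail, 22 mm diameter, runs along its y axis over x = 0, centre at z = 66 mm, held by end posts (30 x 16 mm, 86 mm tall) at y = +-95 mm. Under the rail stands an aluminium carriage with the two holes.
- bracket_plate (a point): Point in the bracket (x = 0, y = 0) at the height of the carriage's top face, z = 51 mm. Plate 74 mm in x, 100 mm in y, 8 mm thick; two 10.5 mm through holes, chamfered 1.5 mm, at bracket x = +-17 mm. The carriage sits tight at an UNKNOWN place: both holes at the same bracket y, between -20 and +20 mm. It is not measured: find it by sliding the legs lightly on the plate along y, or see it.
- bracket_rail_top (a point): Top of the rail at mid-length, bracket z = 77 mm. Fully home, the U-bolt's origin is at this height, crossbar on the rail, x axes parallel (either way round). For the last 12 mm the leg tips push down a black keeper bar below the plate, held by friction: a steady 9 to 10 N, and it stays put. On the rail the resistance rises sharply. U-bolt or arm on bracket: never over 40 N.
- ubolt_wide: A wider U-bolt, not to be used: same shape and grip, but legs 60 mm apart, too wide for the holes. Origin as for the narrow one. It straddles its own rest; leave it there.
- rest_wide: Wooden rest of the wide U-bolt, fixed: like the other but with a slab 48 mm thick.
- mug: Bystander: white mug, 80 mm wide, 90 mm tall. Origin: centre of its underside.
- bowl: Bystander: blue bowl, 110 mm wide, 55 mm tall. Origin: centre of its underside.
- jar: Bystander: glass jar with a dark cap, 52 mm wide, 85 mm tall. Origin: centre of its underside.
- oil: Bystander: green glass oil bottle, 60 mm wide, 210 mm tall. Origin: centre of its underside.
- shaker: Bystander: dark wooden pepper shaker, 38 mm wide, 56 mm tall, standing between the two rests. Origin: centre of its underside.
- wrench: Bystander: steel wrench lying flat, 170 mm long, handle and shaft along its x axis.
- screwdriver: Bystander: screwdriver lying flat, 190 mm long, handle and shaft along its x axis.
There are look-alikes about, which are no part of the job. Leave any pink look-alike of the ubolt alone.

How it is judged (in metres and radians):
On the way, in this order (a step that is already met when the one before it is completed fails the run):
1. the narrow U-bolt has been lifted clear of its rest (height (world z) of ubolt above 0.127 m and contact force between ubolt and rest_narrow below 0.1 N), for 0.1 s.
2. both legs are in the bracket's two holes, one on each side of the rail (leg tips at least 4 mm below the plate's top) (x of ubolt in the frame of bracket between -0.004 and 0.004 m and y of ubolt in the frame of bracket between -0.025 and 0.025 m and angle between the z axis of ubolt and the z axis of bracket, either way round below 0.08 rad and z of ubolt in the frame of bracket below 0.098 m), for 0.1 s.
At the end, for the whole second after the job is handed in: The narrow U-bolt is released and at rest on the rail, both legs through the holes: origin within 4 mm of the rail's centre line (bracket x), within 25 mm of the bracket's middle (y), upright within 0.08 rad, crossbar at most 2.5 mm above the rail's top (bracket z 73 to 79.5 mm) (x of ubolt in the frame of bracket between -0.004 and 0.004 m and y of ubolt in the frame of bracket between -0.025 and 0.025 m and angle between the z axis of ubolt and the z axis of bracket, either way round below 0.08 rad and z of ubolt in the frame of bracket between 0.073 and 0.0795 m and linear speed of ubolt below 0.02 m/s and contact force between ubolt and the fingers below 0.1 N); the robot touches nothing.
It fails at once if the U-bolt is pressed against the bracket with more than 40 N (contact force between ubolt and bracket above 40 N).
It fails at once if the robot itself presses on the bracket with more than 40 N (contact force between the arm and bracket above 40 N).
It fails at once if the wider U-bolt is moved by more than 20 mm (distance of ubolt_wide from where it was at the start of the episode above 0.02 m).
It fails at once if a bystander is moved by more than 30 mm (distance of any of mug, bowl, jar, oil, shaker, wrench, screwdriver from where it was at the start of the episode above 0.03 m).
It also fails if it takes over 61 s, if anything falls off the work surface, if the arm or the gripper's body presses on something with over 40 N, if the wrist force passes 120 N, or if a joint passes its speed limit or range.

## Working session

There is one attempt and no reset: what is moved stays moved. The work goes in short steps, Python scripts to look and compute and a tool call to move; the robot and the scene stay as the last step left them, time stands still between calls to the robot, and variables do not carry over. Pictures are saved under pics/ and viewed, at most 10 in all, crops included, and the job is handed in when it is done.

Besides the shell and the picture viewer there is one more tool, called after ">>>" by a JSON object that holds its "op" and its "data". servo_tool: Moves the arm, as the interface text tells. Its arguments: {"type":"object","properties":{"moves":{"type":"array","items":{"type":"array","items":{"type":"number"}}},"claw":{"type":"number"},"force":{"type":"number"}},"required":["moves"]}

```bash
mkdir -p pics; ls; cat > h.py <<'E'
from workcell import *
import numpy as np, cv2
from scipy.spatial.transform import Rotation as R
def snap(n,f):
    im=np.asarray(camera(n)); cv2.imwrite(f'pics/{f}.png',im[:,:,::-1]); return im
def ray(n,uv,obs=None):
    c=get_calibration(n); K=np.array([[c['fx'],0,c['cx']],[0,c['fy'],c['cy']],[0,0,1]])
    p=cv2.undistortPoints(np.array([[uv]],float),K,np.array([c['k1'],0,0,0.]))[0,0]
    d=np.array([p[0],p[1],1.])
    if n!='wrist':
        M=R.from_rotvec(np.ravel(c['rvec'])).as_matrix(); return -M.T@np.ravel(c['tvec']), M.T@d
    T=np.array(c['tool_from_camera']); W=R.from_euler('xyz',obs['tcp_rot'],degrees=True).as_matrix()
    return np.array(obs['ee_pos'])+W@T[:3,3], W@T[:3,:3]@d
def onz(n,uv,z,obs=None):
    o,d=ray(n,uv,obs); return o+d*(z-o[2])/d[2]
def cross(r1,r2):
    (o1,d1),(o2,d2)=r1,r2; A=np.stack([d1,-d2],1); s=np.linalg.lstsq(A,o2-o1,rcond=None)[0]
    a,b=o1+s[0]*d1,o2+s[1]*d2; return (a+b)/2,np.linalg.norm(a-b)
E
python3 - <<'E'
from h import *
print(get_obs()); snap('top','top0'); snap('scene','scene0')
for n in('top','scene','wrist'): print(get_calibration(n))
E
```

```text
pics
{'time': 0.0, 'q': array([6.89860666e+01, 5.01277731e+00, 1.00352810e+01, 9.51010659e+01,
       4.28917043e-04, 9.00020157e+01]), 'qd': array([ 0.12175302,  0.04491867,  0.03212536,  0.08159444, -0.03541711,
       -0.09797859]), 'joint_efforts': array([-1.99059614e-03, -5.20383453e+01,  4.64807332e+01,  1.61991525e-02,
       -8.95467406e-05,  1.96096016e-05]), 'ee_pos': array([0.19714147, 0.51320397, 0.2305744 ]), 'tcp_rot': array([-1.79921438e+02, -4.26152800e-04,  1.58984050e+02]), 'wrist_force': array([-0.15268153,  0.83773679, -0.16106702]), 'torque': array([ 0.02884525,  0.00367761, -0.05349058]), 'grasp_force': 0.0, 'opening': 0.0854393738888977}
{'fx': 586.9157948625907, 'fy': 586.9157948625907, 'cx': 321.01886122427493, 'cy': 237.76672032131654, 'k1': -0.03928669136972177, 'rvec': array([ 2.11415241, -2.14081818,  0.21221017]), 'tvec': array([0.04849783, 0.5481133 , 1.11736767])}
{'fx': 601.7615407305498, 'fy': 601.7615407305498, 'cx': 323.2475115025544, 'cy': 241.56483638790118, 'k1': -0.1723387427490614, 'rvec': array([ 0.69321343,  2.59551036, -1.17632919]), 'tvec': array([ 0.45775399, -0.1528822 ,  1.38300553])}
{'fx': 406.5964653166862, 'fy': 406.5964653166862, 'cx': 320.5252539579958, 'cy': 244.83765236470862, 'k1': 0.010027152507569095, 'tool_from_camera': array([[-4.46800235e-04, -9.61113308e-01, -2.76153960e-01,
         6.88676439e-02],
       [ 9.99999883e-01, -3.78012829e-04, -3.02320567e-04,
        -5.43546878e-04],
       [ 1.86174581e-04, -2.76154063e-01,  9.61113364e-01,
        -1.43503031e-01],
       [ 0.00000000e+00,  0.00000000e+00,  0.00000000e+00,
         1.00000000e+00]])}
```

View pics/top0.png

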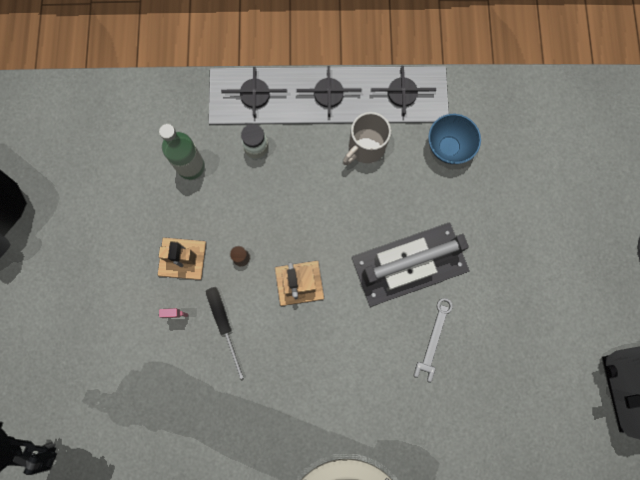

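View pics/scene0.png

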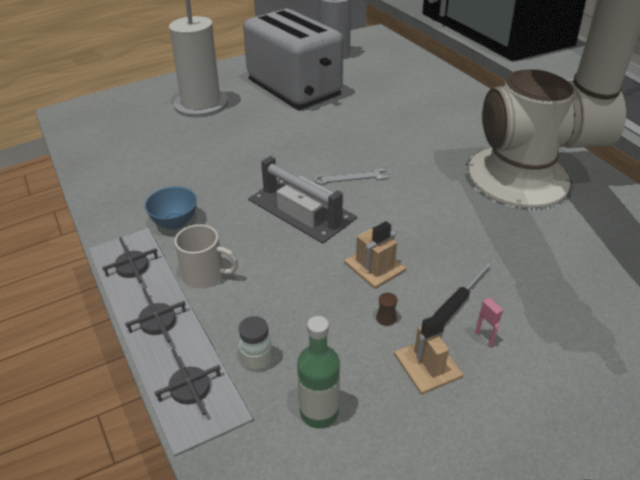

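Top view: the candidates are the U-bolt on the left rest (175,252), the U-bolt on the middle rest (293,280), and the pink look-alike (173,314). The bracket is at (410,264) and the holes look visible near (404,254) and (409,271). In the scene view, the left rest at (430,350) seems to have the thinner slab. I'll confirm that in one enlarged crop.

```bash
python3 - <<'E'
import cv2,numpy as np
t=cv2.imread('pics/top0.png'); s=cv2.imread('pics/scene0.png')
f=lambda im,x,y,w,h:cv2.resize(im[y:y+h,x:x+w],(400,300),interpolation=cv2.INTER_CUBIC)
cv2.imwrite('pics/crop1.png',np.vstack([np.hstack([f(t,140,220,80,60),f(t,260,253,80,60)]),np.hstack([f(s,380,300,120,90),f(s,320,210,120,90)])]))
E
```

```text
(no output)
```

View pics/crop1.png

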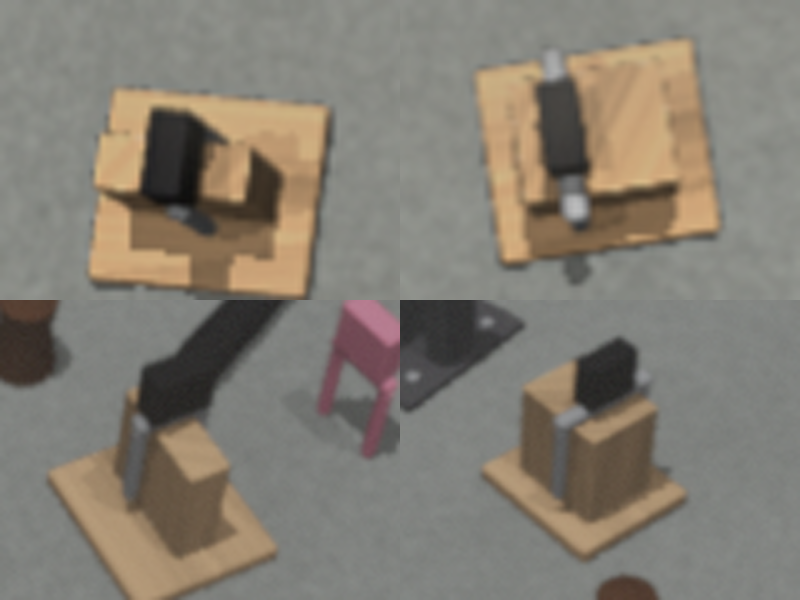

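The left one, top (175,252) / scene (430,350), is the narrow U-bolt: its slab is thin, about a third of the foot, and its crossbar barely overhangs the grip. The middle one (293,280) has a thick slab and a long crossbar, so it is the wide one. The pink one stands off any rest. Next I measure the poses.

```bash
python3 - <<'E'
from h import *
t=cv2.imread('pics/top0.png'); s=cv2.imread('pics/scene0.png')
# narrow rest: foot corners in top view
c=np.array([(112,88),(330,105),(305,297),(90,280)])/5+[140,220]
P=np.array([onz('top',p,.010)[:2] for p in c]); print('foot',P.round(4),P.mean(0),[np.linalg.norm(P[i]-P[i-1]).round(4) for i in range(4)])
print('dirs',[np.degrees(np.arctan2(*(P[i]-P[i-1])[::-1])).round(1) for i in range(4)])
# grip in both views, same point: top-face front corner/mean; use masks
def dark(im,x,y,w,h,th):
    g=im[y:y+h,x:x+w].max(2)<th; m=g.astype(np.uint8); n,l,st,ce=cv2.connectedComponentsWithStats(m); 
    i=1+np.argmax(st[1:,4]); return ce[i]+[x,y],st[i]
g1=dark(t,165,238,18,26,40); g2=dark(s,420,315,22,25,45); print(g1,g2)
print('grip',cross(ray('top',g1[0]),ray('scene',g2[0])))
# bracket base plate in top view: dark grey min area rect
hsv=cv2.cvtColor(t,cv2.COLOR_BGR2HSV); m=(t.max(2)<85).astype(np.uint8); m[:215]=0;m[315:]=0;m[:,:345]=0;m[:,478:]=0
m=cv2.morphologyEx(m,cv2.MORPH_CLOSE,np.ones((3,3)))
cn=max(cv2.findContours(m,0,2)[0],key=cv2.contourArea); r=cv2.minAreaRect(cn); b=cv2.boxPoints(r); print(r)
B=np.array([onz('top',p,.004)[:2] for p in b]); print('plate',B.round(4),B.mean(0),[np.linalg.norm(B[i]-B[i-1]).round(4) for i in range(4)],[np.degrees(np.arctan2(*(B[i]-B[i-1])[::-1])).round(1) for i in range(4)])
for h in [(404,254),(409,271)]: print('hole',onz('top',h,.051))
cv2.imwrite('pics/crop2.png',cv2.resize(t[215:315,345:478],(798,600),interpolation=cv2.INTER_CUBIC))
E
```

```text
foot [[0.5607 0.3685]
 [0.5526 0.2782]
 [0.4731 0.2866]
 [0.4811 0.3746]] [0.51687621 0.32699577] [np.float64(0.0799), np.float64(0.0907), np.float64(0.0798), np.float64(0.0884)]
dirs [np.float64(-4.4), np.float64(-95.2), np.float64(174.0), np.float64(84.9)]
(array([175.77922078, 254.24675325]), array([ 4,  6, 12, 18, 77], dtype=int32)) (array([431.64285714, 328.69897959]), array([  2,   7,  20,  15, 196], dtype=int32))
grip (array([0.51443602, 0.32033407, 0.08596324]), np.float64(0.0035822289303930194))
((413.4990234375, 263.6336669921875), (52.17022705078125, 113.97958374023438), 69.86369323730469)
plate [[ 0.513  -0.0202]
 [ 0.5933 -0.2466]
 [ 0.4894 -0.278 ]
 [ 0.4119 -0.0544]] [ 0.5018929  -0.14979433] [np.float64(0.1067), np.float64(0.2402), np.float64(0.1085), np.float64(0.2367)] [np.float64(18.7), np.float64(-70.5), np.float64(-163.2), np.float64(109.1)]
hole [ 0.51403758 -0.1227625   0.051     ]
hole [ 0.47991094 -0.13132854  0.051     ]
```

View pics/crop2.png

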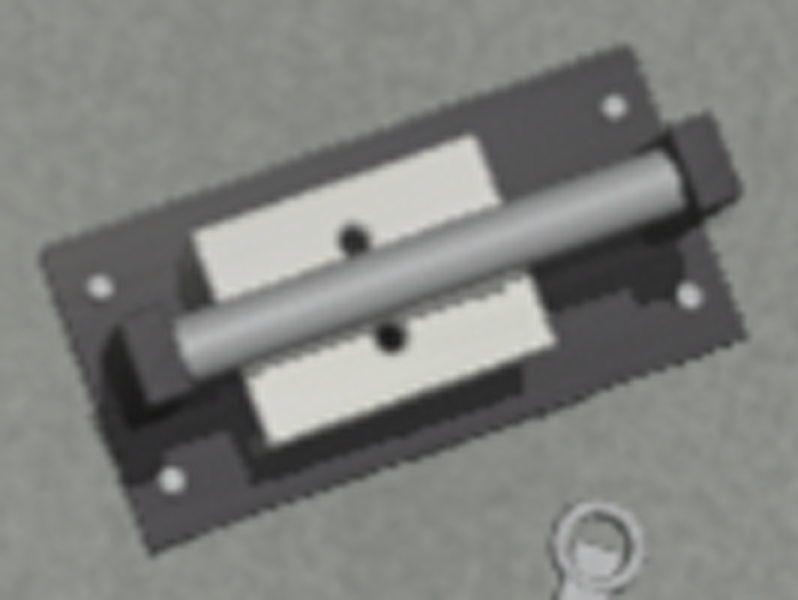

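The crop shows both holes clear of the rail, at crop pixels (354,241) and (390,337), which is top (404.0,255.2) and (410.0,271.2). The foot corners are at (40,250), (630,45), (748,338) and (152,553). Next I move the wrist camera over the narrow U-bolt.

Careful with the scale: shifts go in shares of 80 cm and turns go in shares of 60 degrees. That gives: 31.8 cm / 80 = 0.3975, 31.4 cm / 80 = 0.3925, 0.28 rad / 1.0472 = 0.2674.

>>> {"op": "servo_tool", "data": {"moves": [[0.0188, -0.0125, 0, 0.0191], [0.05, -0.03, 0, 0.0477], [0.0875, -0.0513, 0, 0.0764], [0.125, -0.0738, 0, 0.0955], [0.1625, -0.0963, -0.0063, 0.1241], [0.2, -0.1188, -0.0125, 0.1432], [0.2375, -0.14, -0.0125, 0.1719], [0.275, -0.1625, -0.0125, 0.191], [0.3125, -0.185, -0.0188, 0.2101], [0.35, -0.2063, -0.025, 0.2387], [0.3788, -0.2238, -0.025, 0.2578], [0.3925, -0.2325, -0.025, 0.2674], [0.3975, -0.235, -0.025, 0.2674], [0.3975, -0.235, -0.025, 0.2674], [0.3975, -0.235, -0.025, 0.2674]], "claw": 0}}

```text
time: 1.35
ee_pos: [0.5147, 0.3257, 0.2111]
tcp_rot: [-180.0, -0.0, 175.0]
wrist_force: [-0.5, -0.3, 0.3]
opening: 0.0852
grasp_force: 0.0
```

```bash
python3 - <<'E'
from h import *
import json
o=get_obs(); snap('wrist','w1'); print(o['time'],o['ee_pos'],o['tcp_rot'])
json.dump({k:np.array(o[k]).tolist() for k in('ee_pos','tcp_rot')},open('w1.json','w'))
H=[onz('top',np.array(p)/6+[345,215],.051) for p in [(354,241),(390,337)]]; print('holes',H,(H[0]+H[1])/2,np.linalg.norm(H[0]-H[1]))
C=[onz('top',np.array(p)/6+[345,215],.004)[:2] for p in [(40,250),(630,45),(748,338),(152,553)]]; print('foot',np.mean(C,0),[(np.linalg.norm(C[i]-C[i-1]).round(4),np.degrees(np.arctan2(*(C[i]-C[i-1])[::-1])).round(1)) for i in range(4)])
E
```

```text
1.35 [0.5147498  0.32573584 0.21109461] [-1.79992884e+02 -3.35591401e-02  1.75007823e+02]
holes [array([ 0.51169261, -0.12266954,  0.051     ]), array([ 0.47955386, -0.13329718,  0.051     ])] [ 0.49562324 -0.12798336  0.051     ] 0.033850349228627334
foot [ 0.50028994 -0.14316429] [(np.float64(0.1102), np.float64(18.8)), (np.float64(0.2191), np.float64(-71.4)), (np.float64(0.1092), np.float64(-161.2)), (np.float64(0.219), np.float64(108.8))]
```

View pics/w1.png

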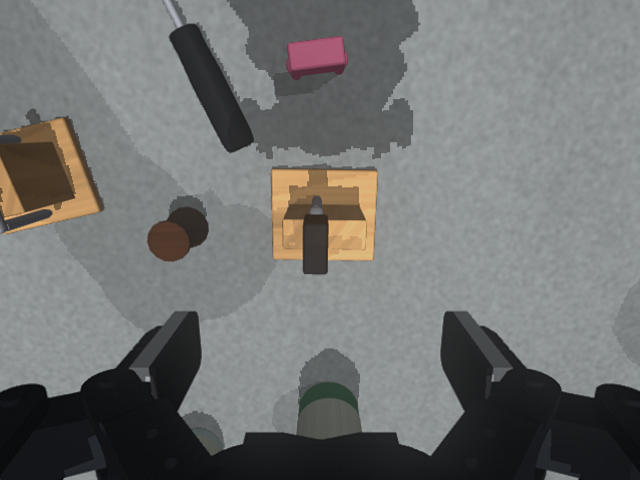

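The wrist view shows the narrow U-bolt's grip at about (316,244), with its top face ending at row 273 and columns 303–328. The rest foot is centred at (325,214), the pink look-alike is at (317,57) and the shaker at (168,241). The bracket result is consistent: foot sides 0.110 and 0.219, hole spacing 33.9 mm, hole centre at bracket (0.4, 15.9) mm, x axis at 18.7°. I'll take a second wrist view to get the height.

Converted, -5 cm / 80 = -0.0625, -4 cm / 80 = -0.05.

>>> {"op": "servo_tool", "data": {"moves": [[-0.0188, -0.0125, 0, 0], [-0.0375, -0.025, 0, 0], [-0.05, -0.0375, 0, 0], [-0.0625, -0.05, 0, 0], [-0.0625, -0.05, 0, 0], [-0.0625, -0.05, 0, 0]]}}

```text
time: 1.9
ee_pos: [0.4646, 0.286, 0.212]
tcp_rot: [179.9, 0.1, 175.1]
wrist_force: [0.1, -1.0, 0.6]
opening: 0.0853
grasp_force: 0.0
```

```bash
python3 - <<'E'
from h import *
import json
o2=get_obs(); b=snap('wrist','w2'); o1=json.load(open('w1.json')); a=cv2.imread('pics/w1.png')[:,:,::-1]
pt=onz('top',(175.8,250),.11); 
def proj(o,X):
    T=np.array(get_calibration('wrist')['tool_from_camera']);W=R.from_euler('xyz',o['tcp_rot'],degrees=True).as_matrix()
    p=T[:3,:3].T@(W.T@(X-np.array(o['ee_pos']))-T[:3,3]); c=get_calibration('wrist'); return np.array([c['cx']+c['fx']*p[0]/p[2],c['cy']+c['fy']*p[1]/p[2]])
out=[]
for im,o,nm in((a,o1,'a'),(b,o2,'b')):
    u,v=proj(o,np.array([.515,.323,.10])).astype(int); x0,y0=u-40,v-45
    c=np.ascontiguousarray(im[y0:y0+90,x0:x0+80]); big=cv2.resize(c,(400,450),interpolation=cv2.INTER_CUBIC)
    m=((big.max(2)<75)).astype(np.uint8); n,l,st,ce=cv2.connectedComponentsWithStats(m); i=1+np.argmax(st[1:,4])
    print(nm,(x0,y0),st[i],ce[i]); out.append(big); cv2.imwrite('pics/t.png',big)
cv2.imwrite('pics/pair.png',np.hstack(out)[:,:,::-1]); print(o2['ee_pos'],o2['tcp_rot'])
json.dump({k:np.array(o2[k]).tolist() for k in('ee_pos','tcp_rot')},open('w2.json','w'))
E
```

```text
a (np.int64(277), np.int64(194)) [  131    98   124   302 35870] [192.20192361 250.54098132]
b (np.int64(342), np.int64(259)) [  114    89   148   308 39809] [186.11419528 244.74425381]
[0.46459434 0.28603978 0.21203038] [1.79943291e+02 6.66118590e-02 1.75079265e+02]
```

View pics/pair.png

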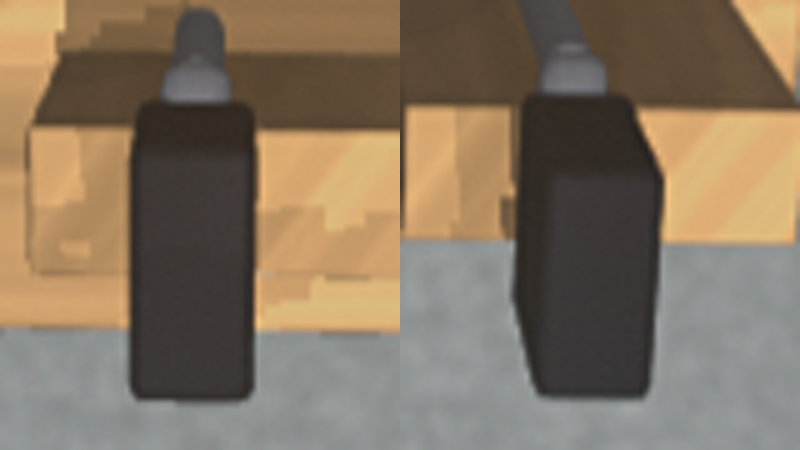

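The pair shows the grip's top face. Left crop corners: (130,152), (256,152), (131,400), (253,400). Right crop corners: (553,175), (662,175), (538,398), (649,398). I triangulate from these.

```bash
python3 - <<'E'
from h import *
import json
o1=json.load(open('w1.json'));o2=json.load(open('w2.json'))
A=(np.array([(130,152),(256,152),(131,400),(253,400)])+.5)/5-.5+[277,194]
B=(np.array([(153,175),(262,175),(138,398),(249,398)])+.5)/5-.5+[342,259]
X=[]
for a,b in zip(A,B):
    x,e=cross(ray('wrist',a,o1),ray('wrist',b,o2)); X.append(x); print(x.round(4),round(e,4))
X=np.array(X); print('centre',X.mean(0)); 
for v in (X[2]-X[0],X[3]-X[1],X[0]-X[1],X[2]-X[3]): print(np.linalg.norm(v).round(4),np.degrees(np.arctan2(v[1],v[0])).round(1))
for o,P in((o1,A),(o2,B)): print('onz .110',np.mean([onz('wrist',p,.110,o) for p in P],0))
E
```

```text
[0.5006 0.3152 0.1133] 0.0004
[0.5032 0.3301 0.1096] 0.0005
[0.5333 0.3119 0.1113] 0.0001
[0.5356 0.3271 0.1094] 0.0003
centre [0.51817081 0.32109558 0.11088925]
0.0329 -5.8
0.0326 -5.3
0.0156 -99.6
0.0155 -98.3
onz .110 [0.51836812 0.32104885 0.11      ]
onz .110 [0.5186038  0.32113645 0.11      ]
```

The grip-top centre is (0.5184, 0.3211, 0.1105), against 0.110 expected, size 33 x 15.6 mm, x axis at about -5.4°. I go above it and then down, keeping TCP z at about 0.079 so that the tips clear the slab.

Converted, -13.2 cm / 80 = -0.165, 3.6 cm / 80 = 0.045, -0.01 rad / 1.0472 = -0.0095.

>>> {"op": "servo_tool", "data": {"moves": [[0.0188, 0.0125, 0, 0], [0.0438, 0.03, 0, 0], [0.0625, 0.0425, 0, 0], [0.0663, 0.045, -0.0125, -0.0095], [0.0663, 0.045, -0.0375, -0.0095], [0.0663, 0.045, -0.0625, -0.0095], [0.0663, 0.045, -0.0875, -0.0095], [0.0663, 0.045, -0.1125, -0.0095], [0.0663, 0.045, -0.1313, -0.0095], [0.0663, 0.045, -0.1463, -0.0095], [0.0663, 0.045, -0.1563, -0.0095], [0.0663, 0.045, -0.1625, -0.0095], [0.0663, 0.045, -0.165, -0.0095], [0.0663, 0.045, -0.165, -0.0095], [0.0663, 0.045, -0.165, -0.0095]]}}

```text
time: 3.2
ee_pos: [0.5186, 0.3216, 0.0801]
tcp_rot: [180.0, 0.1, 174.5]
wrist_force: [0.2, -0.1, 0.2]
opening: 0.0856
grasp_force: 0.0
```

>>> {"op": "servo_tool", "data": {"moves": [[0, 0, 0, 0], [0, 0, 0, 0], [0, 0, 0, 0], [0, 0, 0, 0], [0, 0, 0, 0], [0, 0, 0, 0], [0, 0, 0, 0], [0, 0, 0, 0], [0, 0, 0, 0], [0, 0, 0, 0], [0, 0, 0, 0], [0, 0, 0, 0]], "claw": 1, "force": 60}}

```text
time: 4.2
ee_pos: [0.5183, 0.3215, 0.0795]
tcp_rot: [180.0, 0.0, 174.5]
wrist_force: [0.7, -0.1, 3.8]
opening: 0.015
grasp_force: 59.0
```

Converted, 13 cm / 80 = 0.1625, 12.5 cm / 80 = 0.1563.

>>> {"op": "servo_tool", "data": {"moves": [[0, 0, 0.0063, 0], [0, 0, 0.0188, 0], [0, 0, 0.0375, 0], [0, 0, 0.0625, 0], [0, 0, 0.0875, 0], [0, 0, 0.1125, 0], [0, 0, 0.1375, 0], [0, 0, 0.1563, 0], [0, 0, 0.1625, 0], [0, 0, 0.1625, 0], [0, 0, 0.1625, 0], [0, 0, 0.1625, 0]]}}

```text
time: 5.2
ee_pos: [0.5179, 0.3212, 0.2079]
tcp_rot: [-179.9, -0.1, 174.5]
wrist_force: [-0.1, 0.4, -1.8]
opening: 0.0153
grasp_force: 58.5
```

Converted, -40.2 cm / 80 = -0.5025, -39.8 cm / 80 = -0.4975, 0.42 rad / 1.0472 = 0.4011.

>>> {"op": "servo_tool", "data": {"moves": [[0, -0.0125, 0, 0.0095], [-0.0025, -0.0375, 0, 0.0286], [-0.0063, -0.075, 0, 0.0573], [-0.01, -0.1125, 0, 0.0859], [-0.0138, -0.15, 0, 0.1146], [-0.0175, -0.1875, 0, 0.1528], [-0.0213, -0.225, 0, 0.1814], [-0.025, -0.2625, 0, 0.2101], [-0.0288, -0.3, 0, 0.2387], [-0.0325, -0.3375, 0, 0.2674], [-0.0363, -0.375, 0, 0.296], [-0.0388, -0.4125, 0, 0.3247], [-0.0425, -0.45, 0, 0.3629], [-0.045, -0.4813, -0.0125, 0.382], [-0.0475, -0.4975, -0.025, 0.4011], [-0.0475, -0.5025, -0.035, 0.4011], [-0.0475, -0.5025, -0.0363, 0.4011], [-0.0475, -0.5025, -0.0363, 0.4011], [-0.0475, -0.5025, -0.0363, 0.4011]]}}

```text
time: 6.78
ee_pos: [0.4802, -0.0799, 0.1804]
tcp_rot: [180.0, 0.0, -161.5]
wrist_force: [-0.1, -0.3, -2.0]
opening: 0.0152
grasp_force: 58.9
```

```bash
python3 - <<'E'
from h import *
import json
o=get_obs(); snap('wrist','w3'); print(o['time'],o['ee_pos'],o['tcp_rot'],o['wrist_force'],o['opening'],o['grasp_force'])
json.dump({k:np.array(o[k]).tolist() for k in('ee_pos','tcp_rot')},open('w3.json','w'))
E
```

```text
6.7833 [ 0.48022038 -0.07987826  0.18043637] [ 1.79986229e+02  2.29604839e-03 -1.61453990e+02] [-0.12362752 -0.25269705 -1.98143651] 0.01515132738230245 58.896825313568115
```

View pics/w3.png

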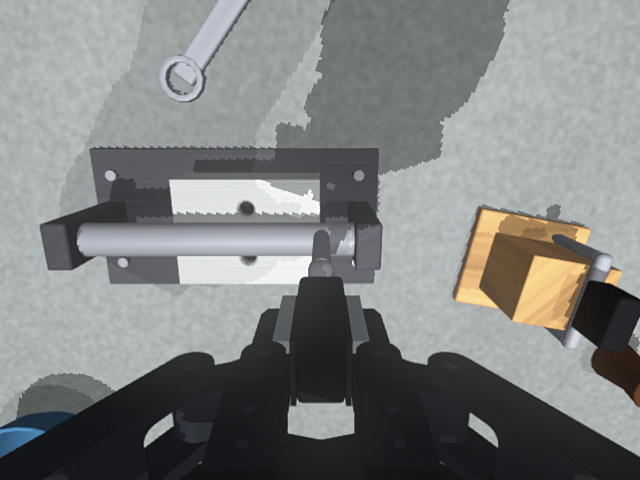

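The wrist view shows the near hole at about (246,208), the far hole at (249,260) partly behind the rail, and the rail horizontal at row 240. The held U-bolt's near leg is at column 321, with its tip at row 230. I refine the hole, the rail angle and the offset.

```bash
python3 - <<'E'
from h import *
import json
o=json.load(open('w3.json')); im=cv2.imread('pics/w3.png'); g=im.max(2)
c=cv2.resize(im[195:270,215:330],None,fx=7,fy=7,interpolation=cv2.INTER_CUBIC)[:, :800]; cv2.imwrite('pics/crop3.png',c)
sub=(g[196:222,232:262]<120).astype(np.uint8); n,l,st,ce=cv2.connectedComponentsWithStats(sub)
for i in range(1,n): 
    if st[i,4]>20: print(st[i],ce[i]+[232,196])
# foot near edge and rail edges: rows by column gradient
gy=cv2.Sobel(cv2.cvtColor(im,6).astype(float),cv2.CV_64F,0,1)
def edge(cols,r0,r1,z,sgn):
    P=[]
    for u in cols:
        s=sgn*gy[r0:r1,u]; k=s.argmax(); 
        if 0<k<len(s)-1: k=k+0.5*(s[k-1]-s[k+1])/(s[k-1]-2*s[k]+s[k+1])
        P.append(onz('wrist',(u,r0+k),z,o)[:2])
    P=np.array(P).astype(np.float32); vx,vy,x,y=cv2.fitLine(P,cv2.DIST_HUBER,0,.01,.01).ravel(); return np.degrees(np.arctan2(vy,vx)),P.mean(0)
print('near foot edge',edge(range(100,250,2),143,156,.0,-1))
print('rail upper edge',edge(range(120,230,2),216,232,.066,1)); 
print('rail lower edge',edge(range(190,290,2),246,262,.066,-1))
for uv in [(246,208),(246.5,207.5)]: print('hole near',onz('wrist',uv,.051,o))
E
```

```text
[  7   6  15  14 171] [246.18128655 208.64912281]
near foot edge (np.float32(-71.49155), array([ 0.46412084, -0.2060842 ], dtype=float32))
rail upper edge (np.float32(-73.64191), array([ 0.5009715 , -0.17446023], dtype=float32))
rail lower edge (np.float32(-70.950714), array([ 0.5078961 , -0.12897596], dtype=float32))
hole near [ 0.48042931 -0.1345791   0.051     ]
hole near [ 0.47998874 -0.13434977  0.051     ]
```

View pics/crop3.png

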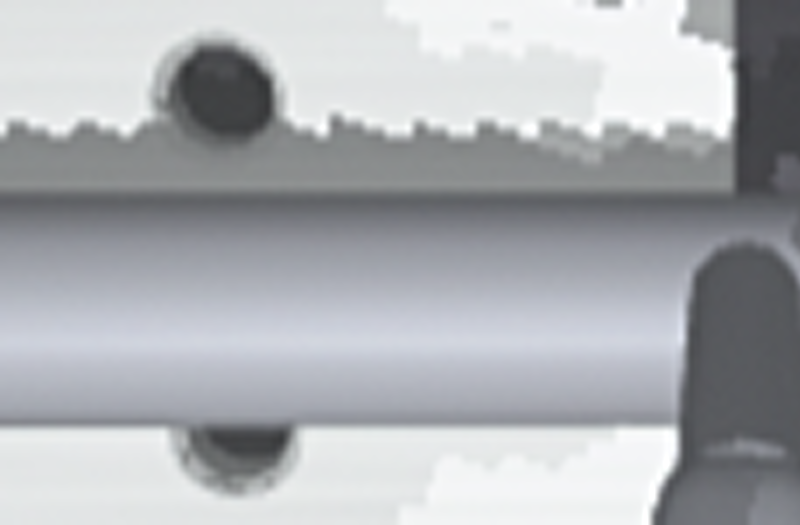

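Near hole centre (chamfer ring) is at (245.9,207.6), about (0.4801,-0.1347). That puts the hole midpoint at about (0.4962,-0.1293), which agrees with the top view to 1.4 mm, and the yaw already matches (18.55° against 18.5°). I move over it and go down alongside the rail.

Converted, -6.2 cm / 80 = -0.0775, 1.6 cm / 80 = 0.02.

>>> {"op": "servo_tool", "data": {"moves": [[0.005, -0.0125, 0, 0], [0.0113, -0.0338, 0, 0], [0.0175, -0.0525, 0, 0], [0.02, -0.0613, 0, 0], [0.02, -0.0613, 0, 0], [0.02, -0.0613, -0.0063, 0], [0.02, -0.0613, -0.015, 0], [0.02, -0.0613, -0.025, 0], [0.02, -0.0613, -0.035, 0], [0.02, -0.0613, -0.045, 0], [0.02, -0.0613, -0.055, 0], [0.02, -0.0613, -0.0638, 0], [0.02, -0.0613, -0.0713, 0], [0.02, -0.0613, -0.075, 0], [0.02, -0.0613, -0.0775, 0], [0.02, -0.0613, -0.0775, 0], [0.02, -0.0613, -0.0775, 0]]}}

```text
time: 8.25
ee_pos: [0.4964, -0.1296, 0.1185]
tcp_rot: [-180.0, 0.0, -161.5]
wrist_force: [-0.2, 0.2, -1.4]
opening: 0.0153
grasp_force: 59.0
```

Tips are now about 9 mm above the plate and free of it. I go down in small steps.

Converted, -1.2 cm / 80 = -0.015, -1.1 cm / 80 = -0.0138.

>>> {"op": "servo_tool", "data": {"moves": [[0, 0, -0.0025, 0], [0, 0, -0.005, 0], [0, 0, -0.0075, 0], [0, 0, -0.01, 0], [0, 0, -0.0113, 0], [0, 0, -0.0125, 0], [0, 0, -0.0138, 0], [0, 0, -0.015, 0], [0, 0, -0.015, 0], [0, 0, -0.015, 0]]}}

```text
time: 9.08
ee_pos: [0.4962, -0.1296, 0.1063]
tcp_rot: [180.0, -0.0, -161.5]
wrist_force: [-0.4, 0.1, -1.2]
opening: 0.015
grasp_force: 59.0
```

The tips are about 3 mm below the plate top with no force, so both legs are in the holes. I continue down to the keeper bar.

>>> {"op": "servo_tool", "data": {"moves": [[0, 0, -0.0019, 0], [0, 0, -0.0038, 0], [0, 0, -0.0056, 0], [0, 0, -0.0075, 0], [0, 0, -0.0088, 0], [0, 0, -0.01, 0], [0, 0, -0.0113, 0], [0, 0, -0.0125, 0], [0, 0, -0.0125, 0], [0, 0, -0.0125, 0]]}}

```text
time: 9.92
ee_pos: [0.4964, -0.1295, 0.0964]
tcp_rot: [180.0, 0.0, -161.5]
wrist_force: [2.2, 3.5, 0.4]
opening: 0.0152
grasp_force: 59.3
```

Converted, -0.6 cm / 80 = -0.0075, -0.5 cm / 80 = -0.0063.

>>> {"op": "servo_tool", "data": {"moves": [[0, 0, -0.0013, 0], [0, 0, -0.0025, 0], [0, 0, -0.0038, 0], [0, 0, -0.005, 0], [0, 0, -0.0063, 0], [0, 0, -0.0075, 0], [0, 0, -0.0075, 0], [0, 0, -0.0075, 0]]}}

```text
time: 10.58
ee_pos: [0.4966, -0.1295, 0.0913]
tcp_rot: [-180.0, 0.1, -161.5]
wrist_force: [-0.5, 4.6, 7.6]
opening: 0.0151
grasp_force: 60.4
```

The keeper bar gives about 9 N, as described. I continue, relieving the small side force.

Converted, -0.4 cm / 80 = -0.005, 0.05 cm / 80 = 0.0006.

>>> {"op": "servo_tool", "data": {"moves": [[0, 0.0004, -0.0013, 0], [0, 0.0006, -0.0025, 0], [0, 0.0006, -0.0038, 0], [0, 0.0006, -0.005, 0], [0, 0.0006, -0.005, 0], [0, 0.0006, -0.005, 0]]}}

```text
time: 11.08
ee_pos: [0.4965, -0.1293, 0.0872]
tcp_rot: [-179.9, 0.1, -161.5]
wrist_force: [-0.6, 2.8, 6.7]
opening: 0.0152
grasp_force: 60.3
```

Converted, -0.1 cm / 80 = -0.0013, -0.05 cm / 80 = -0.0006.

>>> {"op": "servo_tool", "data": {"moves": [[0, 0, -0.0006, 0], [0, 0, -0.0013, 0], [0, 0, -0.0013, 0]]}}

```text
time: 11.33
ee_pos: [0.4966, -0.1293, 0.0863]
tcp_rot: [-179.9, 0.1, -161.5]
wrist_force: [-0.7, 2.3, 7.7]
opening: 0.0147
grasp_force: 60.4
```

Converted, -0.1 cm / 80 = -0.0013, -0.05 cm / 80 = -0.0006.

>>> {"op": "servo_tool", "data": {"moves": [[0, 0, -0.0006, 0], [0, 0, -0.0013, 0], [0, 0, -0.0013, 0]]}}

```text
time: 11.58
ee_pos: [0.4965, -0.1293, 0.0853]
tcp_rot: [-179.9, 0.1, -161.5]
wrist_force: [0.1, 3.0, 7.6]
opening: 0.0156
grasp_force: 60.4
```

Converted, -0.05 cm / 80 = -0.0006, -0.03 cm / 80 = -0.0004.

>>> {"op": "servo_tool", "data": {"moves": [[0, 0, -0.0004, 0], [0, 0, -0.0006, 0], [0, 0, -0.0006, 0]]}}

```text
time: 11.83
ee_pos: [0.4966, -0.1293, 0.0849]
tcp_rot: [-179.9, 0.1, -161.5]
wrist_force: [-0.2, 2.8, 7.9]
opening: 0.0153
grasp_force: 60.4
```

>>> {"op": "servo_tool", "data": {"moves": [[0, 0, -0.0004, 0], [0, 0, -0.0006, 0], [0, 0, -0.0006, 0]]}}

```text
time: 12.08
ee_pos: [0.4966, -0.1293, 0.0844]
tcp_rot: [-179.9, 0.1, -161.5]
wrist_force: [-0.0, 3.6, 8.1]
opening: 0.0152
grasp_force: 60.5
```

Converted, -0.04 cm / 80 = -0.0005, -0.02 cm / 80 = -0.0003.

>>> {"op": "servo_tool", "data": {"moves": [[0, 0, -0.0003, 0], [0, 0, -0.0005, 0], [0, 0, -0.0005, 0]]}}

```text
time: 12.33
ee_pos: [0.4967, -0.1293, 0.0844]
tcp_rot: [-179.9, 0.1, -161.5]
wrist_force: [-1.8, 2.9, 10.2]
opening: 0.0149
grasp_force: 60.7
```

Force is starting to rise at the predicted home height, so I take one more small step to confirm contact with the rail.

Converted, -0.03 cm / 80 = -0.0004, -0.02 cm / 80 = -0.0003.

>>> {"op": "servo_tool", "data": {"moves": [[0, 0, -0.0003, 0], [0, 0, -0.0004, 0], [0, 0, -0.0004, 0]]}}

```text
time: 12.58
ee_pos: [0.4967, -0.1293, 0.0843]
tcp_rot: [-179.9, 0.1, -161.5]
wrist_force: [-2.6, 3.1, 13.4]
opening: 0.0147
grasp_force: 61.0
```

It's on the rail: the force went from 8 to 13 N and the tool stopped moving. I open the gripper, then rise.

>>> {"op": "servo_tool", "data": {"moves": [[0, 0, 0, 0], [0, 0, 0, 0], [0, 0, 0, 0], [0, 0, 0, 0], [0, 0, 0, 0], [0, 0, 0, 0], [0, 0, 0, 0], [0, 0, 0, 0], [0, 0, 0, 0], [0, 0, 0, 0]], "claw": 0}}

```text
time: 13.42
ee_pos: [0.4963, -0.1291, 0.0826]
tcp_rot: [-180.0, -0.0, -161.5]
wrist_force: [0.9, 0.2, 0.6]
opening: 0.0852
grasp_force: 0.0
```

Converted, 13 cm / 80 = 0.1625, 12.5 cm / 80 = 0.1563.

>>> {"op": "servo_tool", "data": {"moves": [[0, 0, 0.0063, 0], [0, 0, 0.0188, 0], [0, 0, 0.0375, 0], [0, 0, 0.0625, 0], [0, 0, 0.0875, 0], [0, 0, 0.1125, 0], [0, 0, 0.1375, 0], [0, 0, 0.1563, 0], [0, 0, 0.1625, 0], [0, 0, 0.1625, 0], [0, 0, 0.1625, 0]]}}

```text
time: 14.33
ee_pos: [0.4963, -0.1291, 0.2124]
tcp_rot: [-180.0, 0.0, -161.5]
wrist_force: [0.4, 0.7, 0.7]
opening: 0.0853
grasp_force: 0.0
```

```bash
python3 - <<'E'
from h import *
o=get_obs(); w=snap('wrist','w4'); s=snap('scene','s4'); t=snap('top','t4'); print(o['time'],o['ee_pos'],o['wrist_force'],o['opening'])
f=lambda im,x,y,w,h:cv2.resize(im[y:y+h,x:x+w],(400,300),interpolation=cv2.INTER_CUBIC)
cv2.imwrite('pics/fin.png',np.hstack([f(w,200,150,240,180),f(s,240,140,120,90)])[:,:,::-1])
E
```

```text
14.3333 [ 0.49625472 -0.12910169  0.21239827] [0.37470752 0.69096297 0.73679467] 0.0853396601283114
```

View pics/fin.png

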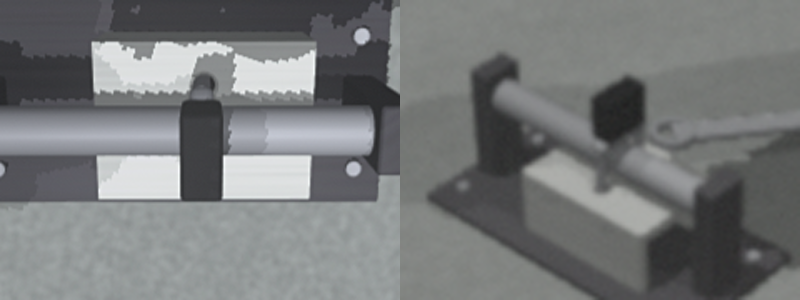

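The final picture shows the U-bolt upright on the rail. Its grip is at crop (201,150), the near leg goes into its hole at (203,85), and the scene crop shows the crossbar resting on the rail. The hard stop came at the predicted home height (TCP 0.0843, expected 0.0845).

```bash
python3 -c "
from workcell import *
print(job_done())"
```

```text
the job is handed in; nothing more can be done
None
```

The narrow U-bolt is through both bracket holes with its crossbar on the rail, released, and the job was handed in at about 14.5 s; the highest wrist force I read while pressing was about 13 N, and no verdict came back.

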